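Stow the wash roller in the top of its rack

ROBOT

A 6-joint arm with a two-finger parallel gripper is mounted at the origin on the work surface. World frame = base frame: x ahead of the robot, y to its left, z up, the work surface at z = 0. Lengths are in m, angles in rad, forces in N, time in s.
With the tool pointing down it reaches from about 0.225 to 0.725 m from the base axis. Payload 3.1 kg.
Tool frame: the origin (TCP) lies midway between the tips of the shut fingers; the grasp point (between the pads) lies 19 mm behind it; z points along the fingers, y is the line along which they close (so a half turn about z gives the same grasp; the last joint's range is limited). The gripper opens to 85 mm and grips with 20 to 120 N. Pads are 22 mm wide; open, the fingers measure 114 mm over their backs; the gripper's body (76 mm by 85 mm) begins 54 mm behind the grasp point. The pads swing forward as they close: fully open they stand 13 mm farther back than shut.
Start: joints at [1.089, 0.048, 0.099, 1.622, 0, 1.443], TCP at [0.182, 0.492, 0.231] pointing down, gripper open.
Joint ranges: [-2.91, 2.91], [-0.99, 1.94], [-1.21, 1.42], [-2.12, 2.29], [-1.49, 1.47], [-3.14, 3.14]. Speed limits (rad/s): [2.79, 2.79, 3.14, 3.14, 3.14, 3.14].

INTERFACE

Orientations are given as [roll, pitch, yaw] about the fixed x, y, z axes, in that order (R = Rz(yaw) Ry(pitch) Rx(roll)).
In Python, from bench import telemetry, optics, manip, spotter gives the robot as it stands.
- The arm moves only by the shell command python3 -m creep 'ROWS' [OPENING] [FORCE]. ROWS is JSON, a list of rows, each an object with "delta_pos": the shift along the tool's x, y, z as a fraction of full scale, a list of three; "roll": the turn about the tool's z as a fraction of full scale. A call has 1 to 20 rows; each row shifts and turns the commanded pose from where the row before left it, along the tool's axes as they then stand; what a row does not reach is not made up. Full scale, the value 1, is 2.5 cm for a shift and 0.08 rad for a turn. A row lasts 1/12 s, in which the tool goes at most 41.7 mm and 7.16 degrees, less where a joint would pass 70% of its speed; a pose out of reach is approached as far as the arm can. A call with a number of a shift or a turn outside -1 to 1 is refused whole. A call with a gripper value outside its range is refused whole. OPENING is the opening, from 0 (shut) to 1 (fully open), set as the call begins (- or left out, the last holds). The fingers move at their own pace and stop on an object; FORCE is the grip in N (left out, the last holds). Time passes only in rows, so rows that do not move let the fingers close. It gives the time, the measured TCP pose, the force, the opening and the grip force at its end, in the units of the state.
- telemetry.get_obs(): the state, without advancing time (a new reading comes with each control period).
- optics.snapshot(name): name is "scene" or "top" or "wrist"; returns (picture, depth): 384x512x3 uint8, red, green, blue; 384x512 float32, m along the optical axis (not along the pixel's ray), 0 where there is no reading.
- optics.camera_params(name): a dict with "fx", "fy", "cx", "cy" (pixels), "k1" (the pictures are not rectified: a ray, as slopes to the right and down, at radius r is drawn at 1 + k1 r^2 times it, then the intrinsics apply), "R" (3x3) and "t" (3): a world point X has camera coordinates R X + t. Camera axes: x right, y down, z forward; pixel columns grow to the right and rows downward; lengths in m; the calibration is good to about 2 mm. A picture is of the moment at which its call begins: read the wrist's pose just before it. camera_params takes no time and is no camera call; for the wrist camera it gives the pose at the moment of the call.
- manip.finish_job(): hands the job in; it is judged then, once.
Trained networks look in the newest picture that a camera, given by its name, has taken for a name from the list of things; names that differ only in an ending like _2 or _b are one class to them, and where a whole thing is asked for, a point or a joint stands for the part that bears it (a point fixed in the world has none). Each returns a list of dicts, best first, with "score" (0 to 1); they miss things now and then, are a little off and sometimes report something else, mostly with a low value. They report only what shows in the picture. A call takes as long as a camera call.
- spotter.recognise(thing, camera): "point" ([x, y, z] in m, in world coordinates, good to about 4 mm: the middle of the surface that is visible of it).
- spotter.trace(thing, camera): "mask" (384x512 bool, what is visible of it).
- spotter.pinpoint(thing, camera): "point" ([x, y, z] in m, in world coordinates, good to about 4 mm: a listed point, or the origin of a listed thing).
The state is a dict: "time": time; "qpos": joint angles; "qvel": joint speeds; "effort": joint torques, N m; "tcp_pos": TCP position; "tool_rot": TCP orientation; "wrist_force": force on the tool from outside, world axes, zero at the start; "wrist_torque": the same for the moment, N m; "gripper_width": opening from 0.0 (shut) to 1.0 (fully open); "gripper_force": force on a finger pad.
Only numpy, scipy, OpenCV 4.12 (cv2) and the standard library are available. Lean on these libraries where they do the work, as an engineer would, in place of code of your own. Each camera call takes 0.05 s, during which the arm holds its last target. There are 200 camera calls.

TASK

With the fingertips, slowly push the orange roller up the sloping rack, over the crest and into the trough at the top until it lies against the red stop, keeping a finger behind it so that it never runs free on the slope. Do not lift it off the rack, do not disturb the tools and the jar around it, and leave it lying there with the robot clear.

Things in the scene. Friction and masses are not known exactly. Their poses are not given: they have to be found in the camera images.
- rack: Fixed aluminium rack on the shelf, 136 mm wide, 215 mm long; place and heading vary. Origin: on the shelf, mid-width, straight below the roller's centre at the foot of the slope. x: horizontal, up the slope to the red stop; y: left across; z up. The flat deck rises at 8 degrees, from 25 mm above the shelf at x = 3.5 mm. Side guides stand 8 mm above the deck, inner faces at y = +/-64 mm.
- crest (a point): Top of the slope, mid-width, on the deck: x = 132 mm, z = 43 mm in the rack's frame. Beyond it the deck dips at 12 degrees as a short trough ending at the stop. The roller's centre is 68 mm above the shelf as it passes over.
- stop (a point): Top edge of the upright red stop plate, mid-width, on the face that the roller meets: x = 182 mm, z = 72 mm in the rack's frame.
- foot_bar (a point): Top of the fixed steel bar, 8 mm diameter, that lies on the deck across the foot and keeps the roller from rolling off: x = -17 mm, z = 30 mm in the rack's frame.
- roller: Loose orange plastic cylinder, black bands and ends, 50 mm diameter, 120 mm long, about 0.25 kg (varies). Origin at its centre; its y is its length (x, z turn as it rolls). Starts across the rack on the foot bar, centre at x = 0, z = 50 mm in the rack's frame. Let go on the slope it rolls back; past the crest it runs the last 20 mm or so to the stop by itself and stays.
- seat (a point): Point fixed to the rack where the roller's centre lies when it rests in the trough against the stop: x = 157 mm, y = 0, z = 63 mm in the rack's frame.
- trowel: Loose notched steel trowel lying flat beside the rack, blade 270 x 105 mm along its x, red handle above the blade to 67 mm height; origin at the centre of its underside. Leave alone.
- float: Loose yellow grout float lying flat beside the rack, 240 x 95 mm, handle to 62 mm height; origin at the centre of its underside. It and the trowel may change sides. Leave alone.
- nippers: Loose tile nippers with blue handles lying flat beyond the stop, about 175 mm long along their x and 76 mm wide, 18 mm high; origin on the underside near the middle. Leave alone.
- jar: Loose white plastic jar with a blue lid, of wedge spacers standing beyond the stop, 84 mm diameter, 110 mm high; origin at the centre of its underside. Leave alone.

How it is judged:
By the outcome, as a careful person would: the job done as asked, in the order asked, and still so for the second after the job is handed in, with the robot touching nothing.
It also fails if it takes over 42 s, if anything falls off the work surface, if the arm or the gripper's body presses on something with over 40 N, if the wrist force passes 120 N, or if a joint passes its speed limit or range.

## Working session

There is one attempt and no reset: what is moved stays moved. The work goes in short steps, Python scripts to look and compute and a shell command to move; the robot and the scene stay as the last step left them, time stands still between calls to the robot, and variables do not carry over. Pictures are saved under pics/ and viewed, at most 10 in all, crops included, and the job is handed in when it is done.

```bash
mkdir -p pics
cat > h.py <<'E'
import numpy as np,cv2
from bench import telemetry, optics, manip, spotter
E
python3 - <<'E'
from h import *
for c in ["scene","top"]:
    p,d=optics.snapshot(c); cv2.imwrite(f"pics/{c}0.png",p[:,:,::-1])
    for n in ["crest","stop","foot_bar","roller","seat","rack"]:
        print(c,n,[(np.round(r["point"],4).tolist(),round(r["score"],2)) for r in spotter.pinpoint(n,c)[:2]])
s=telemetry.get_obs(); print({k:np.round(v,3).tolist() for k,v in s.items()})
E
```

```text
scene crest [([0.6204, 0.0243, 0.0447], 0.73), ([0.7775, 0.022, -0.0011], 0.58)]
scene stop [([0.6654, 0.0041, 0.0705], 0.68)]
scene foot_bar [([0.4862, 0.0866, 0.0284], 0.65)]
scene roller [([0.502, 0.0733, 0.0505], 0.75)]
scene seat [([0.6442, 0.0166, 0.0603], 0.9), ([0.4985, 0.0777, 0.0008], 0.46)]
scene rack []
top crest [([0.6235, 0.0239, 0.0445], 0.56)]
top stop [([0.6685, -0.0015, 0.0734], 0.96), ([0.5017, 0.0832, 0.002], 0.65)]
top foot_bar [([0.4836, 0.0859, 0.0295], 0.88)]
top roller [([0.5033, 0.0785, 0.0485], 0.61)]
top seat [([0.6428, 0.0138, 0.0646], 0.7)]
top rack [([0.4985, 0.0807, 0.0004], 0.58)]
{'time': 0.7, 'qpos': [1.089, 0.048, 0.099, 1.622, -0.0, 1.443], 'qvel': [-0.001, 0.001, -0.002, 0.002, 0.0, -0.001], 'effort': [-0.001, -33.85, 32.005, 0.001, -0.0, 0.0], 'tcp_pos': [0.182, 0.493, 0.231], 'tool_rot': [3.142, 0.0, 2.788], 'wrist_force': [-0.526, -0.559, -0.389], 'wrist_torque': [-0.041, 0.072, 0.014], 'gripper_force': 0.0, 'gripper_width': 1.0}
```

View images.

View pics/scene0.png

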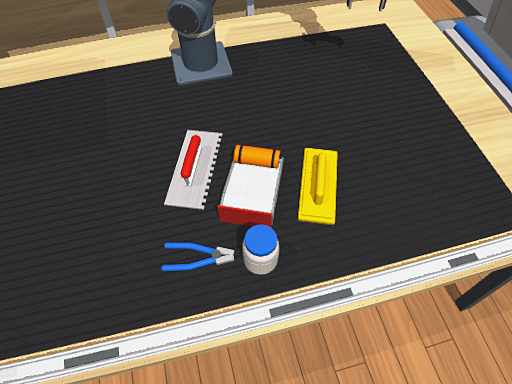

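View pics/top0.png

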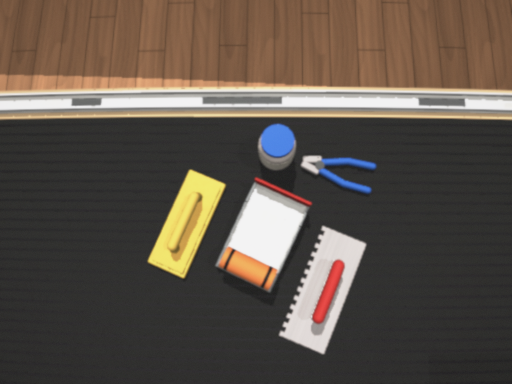

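Run:
```python
from h import *
from scipy.optimize import least_squares
m=[(132,.6204,.0243),(132,.6235,.0239),(182,.6654,.0041),(182,.6685,-.0015),(-17,.4862,.0866),(-17,.4836,.0859),(0,.502,.0733),(0,.5033,.0785),(157,.6442,.0166),(157,.6428,.0138),(0,.4985,.0807)]
m=np.array(m);l=m[:,0]/1000
f=lambda p:np.r_[p[0]+l*np.cos(p[2])-m[:,1],p[1]+l*np.sin(p[2])-m[:,2]]
r=least_squares(f,[.5,.08,-.43]);x,y,h=r.x;print(r.x,np.round(r.fun*1000,1))
for a in [-.08,-.05,.0,.132,.157]: print(a,x+a*np.cos(h),y+a*np.sin(h),np.hypot(x+a*np.cos(h),y+a*np.sin(h)))
from scipy.spatial.transform import Rotation as R
print(R.from_euler('xyz',telemetry.get_obs()["tool_rot"]).as_matrix().round(3))
```

```text
[ 0.50104857  0.07830692 -0.4259538 ] [ 0.9 -2.2  1.4 -1.7 -0.6  2.  -1.  -2.3 -0.2  1.2  2.5 -0.5 -0.1 -1.
  4.6 -1.3 -0.6  5.  -0.2 -3.2 -0.4 -2.4]
-0.08 0.42819696894582215 0.1113620825590402 0.4424411346679645
-0.05 0.4555163203146322 0.09896639618080777 0.4661431814861172
0.0 0.5010485725959822 0.07830691888375373 0.5071307973743441
0.132 0.6212537186187465 0.023765898819531034 0.6217081315571807
0.157 0.6440198447594214 0.013436160171004005 0.6441599885463938
[[-0.938  0.346  0.   ]
 [ 0.346  0.938  0.   ]
 [-0.     0.    -1.   ]]
```

The scene view shows the roller at (257,156), the red stop at (246,215), the trowel to the left, the float to the right and the jar at (261,250). The top view matches, with the roller at (249,268), and its area behind the foot is free. The rack fit has a heading of -0.426 with residuals of 5 mm or less.

```bash
python3 -m creep '[{"delta_pos":[0,0,0],"roll":0.9},{"delta_pos":[-0.85,-0.55,0],"roll":0},{"delta_pos":[-0.85,-0.55,0],"roll":0},{"delta_pos":[-0.85,-0.55,0],"roll":0},{"delta_pos":[-0.85,-0.55,0],"roll":0},{"delta_pos":[-0.85,-0.55,0],"roll":0},{"delta_pos":[-0.85,-0.55,0],"roll":0},{"delta_pos":[-0.85,-0.55,0],"roll":0},{"delta_pos":[-0.85,-0.55,0],"roll":0},{"delta_pos":[-0.85,-0.55,0],"roll":0},{"delta_pos":[-0.85,-0.55,0],"roll":0},{"delta_pos":[-0.85,-0.55,0],"roll":0},{"delta_pos":[-0.85,-0.55,0],"roll":0},{"delta_pos":[-0.85,-0.55,0],"roll":0},{"delta_pos":[-0.85,-0.55,0],"roll":0},{"delta_pos":[-0.85,-0.55,0],"roll":0},{"delta_pos":[-0.85,-0.55,0],"roll":0},{"delta_pos":[-0.85,-0.55,0],"roll":0},{"delta_pos":[-0.85,-0.55,0],"roll":0},{"delta_pos":[0,0,0],"roll":0}]' 1
cat >> h.py <<'E'
def rel(p,o=(.50105,.0783),h=-.426):
    dx,dy=p[0]-o[0],p[1]-o[1]; c,s=np.cos(h),np.sin(h)
    return np.round([(dx*c+dy*s)*1000,(-dx*s+dy*c)*1000,p[2]*1000],1)
E
python3 - <<'E'
from h import *
s=telemetry.get_obs(); print(rel(s["tcp_pos"]),s["tool_rot"])
p,d=optics.snapshot("wrist"); cv2.imwrite("pics/w1.png",p[:,:,::-1])
for n in ["crest","stop","foot_bar","roller","seat"]:
    print(n,[(rel(r["point"]),round(r["score"],2)) for r in spotter.pinpoint(n,"wrist")[:2]])
E
```

```text
time: 2.37
tcp_pos: [0.43, 0.1059, 0.2311]
tool_rot: [-3.14, 0.002, 2.711]
wrist_force: [-0.3, 0.9, 0.1]
gripper_width: 0.998
gripper_force: 0.0
[-76.1  -4.2 231.1] [-3.14028289e+00  2.03904167e-03  2.71121201e+00]
crest [(array([133.9,   3. ,  45.4]), 0.59)]
stop []
foot_bar [(array([-17.2,   0.8,  33.3]), 0.7)]
roller [(array([-1.8, -1. , 49. ]), 0.98)]
seat [(array([159. ,  -0.8,  62.5]), 0.7)]
```

View pics/w1.png

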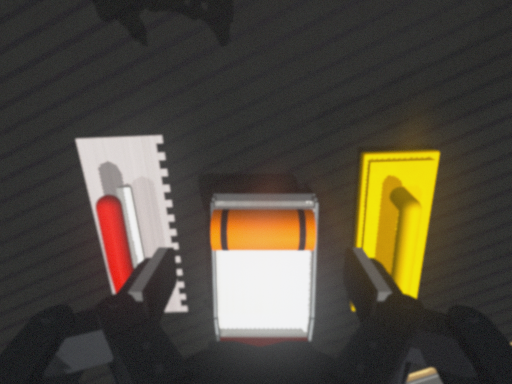

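The wrist view shows the roller at columns 211–316, row 229, lying square in the rack. The fingers are centred on it, and the trowel and float stand clear on either side. I'll descend behind it and approach.

```bash
python3 -m creep '[{"delta_pos":[0,0.15,0.4],"roll":0},{"delta_pos":[0,0,0.8],"roll":0},{"delta_pos":[0,0,0.8],"roll":0},{"delta_pos":[0,0,0.8],"roll":0},{"delta_pos":[0,0,0.8],"roll":0},{"delta_pos":[0,0,0.8],"roll":0},{"delta_pos":[0,0,0.8],"roll":0},{"delta_pos":[0,0,0.8],"roll":0},{"delta_pos":[0,0,0.8],"roll":0},{"delta_pos":[0,0,0.8],"roll":0},{"delta_pos":[0,0,0.4],"roll":0},{"delta_pos":[-0.15,0,0],"roll":0},{"delta_pos":[-0.15,0,0],"roll":0},{"delta_pos":[-0.15,0,0],"roll":0},{"delta_pos":[-0.15,0,0],"roll":0},{"delta_pos":[-0.15,0,0],"roll":0},{"delta_pos":[-0.15,0,0],"roll":0},{"delta_pos":[-0.15,0,0],"roll":0},{"delta_pos":[0,0,0],"roll":0}]'
python3 - <<'E'
from h import *
s=telemetry.get_obs(); print(rel(s["tcp_pos"]),s["tool_rot"])
p,d=optics.snapshot("wrist"); cv2.imwrite("pics/w2.png",p[:,:,::-1])
print([(rel(r["point"]),round(r["score"],2)) for r in spotter.pinpoint("roller","wrist")[:2]])
E
```

```text
time: 4.25
tcp_pos: [0.4547, 0.1013, 0.0318]
tool_rot: [3.141, 0.001, 2.715]
wrist_force: [-0.2, -0.2, -0.3]
gripper_width: 0.998
gripper_force: 0.0
[-51.7   1.7  31.8] [3.14107911e+00 1.30008446e-03 2.71506881e+00]
[(array([-3.3, -4.4, 49.9]), 0.97), (array([ 28.5, 175.6,  -1.8]), 0.3)]
```

View pics/w2.png

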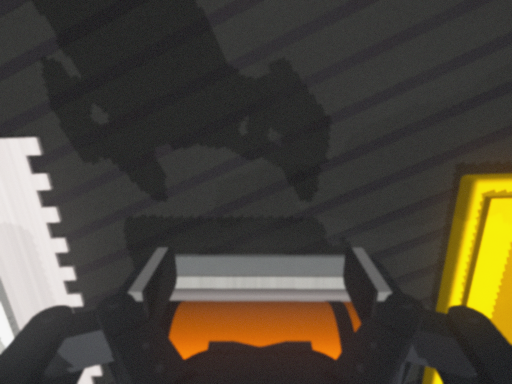

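The near view shows the orange roller at columns 170–360, row 325, between and just ahead of the fingers, with the rack end square to them. I'll start pushing slowly.

```bash
python3 -m creep '[{"delta_pos":[-0.08,0,0],"roll":0},{"delta_pos":[-0.08,0,0],"roll":0},{"delta_pos":[-0.08,0,0],"roll":0},{"delta_pos":[-0.08,0,0],"roll":0},{"delta_pos":[-0.06,0,0],"roll":0},{"delta_pos":[-0.06,0,0],"roll":0},{"delta_pos":[-0.06,0,0],"roll":0},{"delta_pos":[-0.06,0,0],"roll":0},{"delta_pos":[-0.06,0,-0.01],"roll":0},{"delta_pos":[-0.06,0,-0.01],"roll":0},{"delta_pos":[-0.06,0,-0.01],"roll":0},{"delta_pos":[-0.06,0,-0.01],"roll":0},{"delta_pos":[-0.06,0,-0.01],"roll":0},{"delta_pos":[-0.06,0,-0.01],"roll":0},{"delta_pos":[-0.06,0,-0.01],"roll":0},{"delta_pos":[-0.06,0,-0.01],"roll":0},{"delta_pos":[-0.06,0,-0.01],"roll":0},{"delta_pos":[-0.06,0,-0.01],"roll":0},{"delta_pos":[-0.06,0,-0.01],"roll":0},{"delta_pos":[-0.06,0,-0.01],"roll":0}]'
python3 - <<'E'
from h import *
s=telemetry.get_obs(); print(rel(s["tcp_pos"]),s["tool_rot"])
p,d=optics.snapshot("scene"); cv2.imwrite("pics/s3.png",cv2.resize(p[100:290,140:360,::-1],(770,600),interpolation=2)[:600,:,:])
print([(rel(r["point"]),round(r["score"],2)) for r in spotter.pinpoint("roller","scene")[:2]])
E
```

```text
time: 6.02
tcp_pos: [0.4827, 0.0884, 0.0343]
tool_rot: [-3.142, -0.0, 2.716]
wrist_force: [-2.3, 0.3, 0.9]
gripper_width: 0.998
gripper_force: 1.1
[-20.8   1.6  34.3] [-3.14155475e+00 -1.90724891e-05  2.71580546e+00]
[(array([16. ,  1.4, 54.8]), 0.95)]
```

View pics/s3.png

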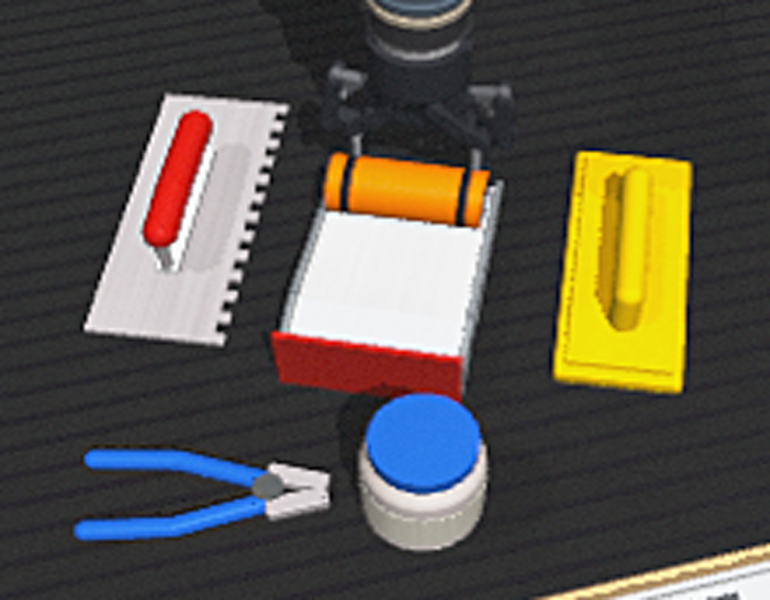

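The enlarged crop shows the roller at (405,188), square against both fingertips, off the bar and on the slope, with everything else undisturbed. I'll continue.

```bash
python3 -m creep '[{"delta_pos":[-0.08,0,-0.011],"roll":0},{"delta_pos":[-0.08,0,-0.011],"roll":0},{"delta_pos":[-0.08,0,-0.011],"roll":0},{"delta_pos":[-0.08,0,-0.011],"roll":0},{"delta_pos":[-0.08,0,-0.011],"roll":0},{"delta_pos":[-0.08,0,-0.011],"roll":0},{"delta_pos":[-0.08,0,-0.011],"roll":0},{"delta_pos":[-0.08,0,-0.011],"roll":0},{"delta_pos":[-0.08,0,-0.011],"roll":0},{"delta_pos":[-0.08,0,-0.011],"roll":0},{"delta_pos":[-0.08,0,-0.011],"roll":0},{"delta_pos":[-0.08,0,-0.011],"roll":0},{"delta_pos":[-0.08,0,-0.011],"roll":0},{"delta_pos":[-0.08,0,-0.011],"roll":0},{"delta_pos":[-0.08,0,-0.011],"roll":0},{"delta_pos":[-0.08,0,-0.011],"roll":0},{"delta_pos":[-0.08,0,-0.011],"roll":0},{"delta_pos":[-0.08,0,-0.011],"roll":0},{"delta_pos":[-0.08,0,-0.011],"roll":0},{"delta_pos":[-0.08,0,-0.011],"roll":0}]'
python3 - <<'E'
from h import *
s=telemetry.get_obs(); print(rel(s["tcp_pos"]),s["tool_rot"])
p,d=optics.snapshot("scene")
print([(rel(r["point"]),round(r["score"],2)) for r in spotter.pinpoint("roller","scene")[:2]])
m=spotter.trace("roller","scene")[0]["mask"]; print(cv2.minAreaRect(np.argwhere(m)[:,::-1].astype(np.float32)))
E
```

```text
time: 7.78
tcp_pos: [0.5192, 0.0718, 0.0398]
tool_rot: [-3.142, -0.0, 2.716]
wrist_force: [-1.7, 2.0, 1.8]
gripper_width: 0.998
gripper_force: 1.1
[19.2  1.6 39.8] [-3.14155028e+00 -6.23485317e-05  2.71575312e+00]
[(array([56.3, -0.3, 54.5]), 0.93), (array([294.6, -77.2,  -1.5]), 0.67)]
((253.2021942138672, 170.58102416992188), (48.67704391479492, 20.594133377075195), 6.581944942474365)
```

```bash
python3 -m creep '[{"delta_pos":[-0.08,0,-0.011],"roll":0},{"delta_pos":[-0.08,0,-0.011],"roll":0},{"delta_pos":[-0.08,0,-0.011],"roll":0},{"delta_pos":[-0.08,0,-0.011],"roll":0},{"delta_pos":[-0.08,0,-0.011],"roll":0},{"delta_pos":[-0.08,0,-0.011],"roll":0},{"delta_pos":[-0.08,0,-0.011],"roll":0},{"delta_pos":[-0.08,0,-0.011],"roll":0},{"delta_pos":[-0.08,0,-0.011],"roll":0},{"delta_pos":[-0.08,0,-0.011],"roll":0},{"delta_pos":[-0.08,0,-0.011],"roll":0},{"delta_pos":[-0.08,0,-0.011],"roll":0},{"delta_pos":[-0.08,0,-0.011],"roll":0},{"delta_pos":[-0.08,0,-0.011],"roll":0},{"delta_pos":[-0.08,0,-0.011],"roll":0},{"delta_pos":[-0.08,0,-0.011],"roll":0},{"delta_pos":[-0.08,0,-0.011],"roll":0},{"delta_pos":[-0.08,0,-0.011],"roll":0},{"delta_pos":[-0.08,0,-0.011],"roll":0},{"delta_pos":[-0.08,0,-0.011],"roll":0}]'
python3 - <<'E'
from h import *
s=telemetry.get_obs(); print(rel(s["tcp_pos"]),s["tool_rot"])
p,d=optics.snapshot("scene"); cv2.imwrite("pics/s4.png",cv2.resize(p[100:290,140:360,::-1],(695,600),interpolation=2))
print([(rel(r["point"]),round(r["score"],2)) for r in spotter.pinpoint("roller","scene")[:2]])
E
```

```text
time: 9.6
tcp_pos: [0.5557, 0.0553, 0.0453]
tool_rot: [3.142, 0.0, 2.716]
wrist_force: [-2.5, 1.3, 1.7]
gripper_width: 1.001
gripper_force: 1.1
[59.2  1.6 45.3] [3.14155329e+00 1.86094391e-05 2.71579984e+00]
[(array([94.3, -0. , 58.9]), 0.89)]
```

View pics/s4.png

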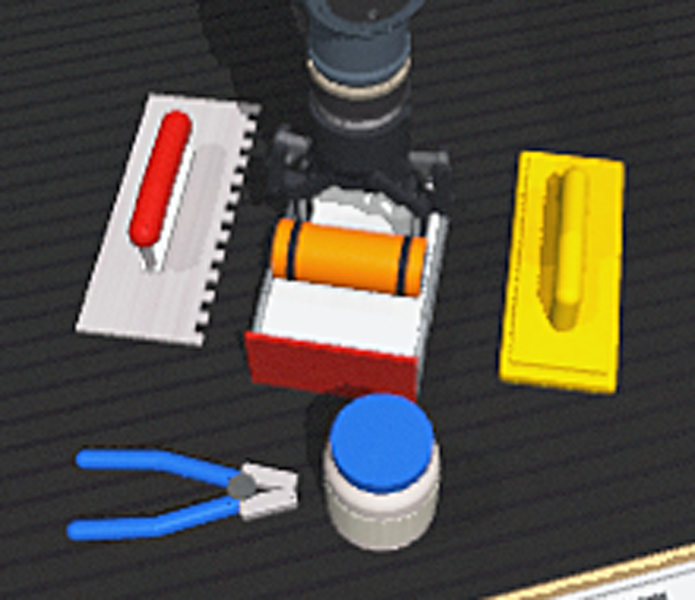

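The crop shows the roller at (350,255), square on the fingers and about 37 mm short of the crest. I'll go over the crest slowly.

```bash
python3 -m creep '[{"delta_pos":[-0.08,0,-0.011],"roll":0},{"delta_pos":[-0.08,0,-0.011],"roll":0},{"delta_pos":[-0.08,0,-0.011],"roll":0},{"delta_pos":[-0.08,0,-0.011],"roll":0},{"delta_pos":[-0.08,0,-0.011],"roll":0},{"delta_pos":[-0.08,0,-0.011],"roll":0},{"delta_pos":[-0.08,0,-0.011],"roll":0},{"delta_pos":[-0.08,0,-0.011],"roll":0},{"delta_pos":[-0.08,0,-0.011],"roll":0},{"delta_pos":[-0.08,0,-0.011],"roll":0},{"delta_pos":[-0.08,0,-0.011],"roll":0},{"delta_pos":[-0.08,0,-0.011],"roll":0},{"delta_pos":[-0.08,0,-0.011],"roll":0},{"delta_pos":[-0.08,0,-0.011],"roll":0},{"delta_pos":[-0.06,0,-0.008],"roll":0},{"delta_pos":[-0.06,0,-0.008],"roll":0},{"delta_pos":[-0.06,0,-0.005],"roll":0},{"delta_pos":[-0.06,0,0],"roll":0},{"delta_pos":[-0.06,0,0],"roll":0},{"delta_pos":[-0.06,0,0],"roll":0}]'
python3 - <<'E'
from h import *
s=telemetry.get_obs(); print(rel(s["tcp_pos"]),s["tool_rot"])
p,d=optics.snapshot("scene")
print([(rel(r["point"]),round(r["score"],2)) for r in spotter.pinpoint("roller","scene")[:2]])
E
```

```text
time: 11.37
tcp_pos: [0.5899, 0.0398, 0.0497]
tool_rot: [3.141, 0.001, 2.716]
wrist_force: [0.6, 0.2, 0.3]
gripper_width: 0.998
gripper_force: 0.0
[96.8  1.7 49.7] [3.14145562e+00 1.36507556e-03 2.71575408e+00]
[(array([133.3,  -0.3,  66. ]), 0.9)]
```

```bash
python3 -m creep '[{"delta_pos":[-0.06,0,0],"roll":0},{"delta_pos":[-0.06,0,0],"roll":0},{"delta_pos":[-0.06,0,0],"roll":0},{"delta_pos":[-0.06,0,0],"roll":0},{"delta_pos":[-0.06,0,0],"roll":0},{"delta_pos":[-0.06,0,0],"roll":0},{"delta_pos":[-0.06,0,0],"roll":0},{"delta_pos":[-0.06,0,0],"roll":0},{"delta_pos":[-0.06,0,0],"roll":0},{"delta_pos":[-0.06,0,0],"roll":0},{"delta_pos":[0,0,0],"roll":0},{"delta_pos":[0,0,0],"roll":0},{"delta_pos":[0,0,0],"roll":0},{"delta_pos":[0,0,0],"roll":0}]'
python3 - <<'E'
from h import *
s=telemetry.get_obs(); print(rel(s["tcp_pos"]))
p,d=optics.snapshot("scene"); cv2.imwrite("pics/s5.png",cv2.resize(p[100:290,140:360,::-1],(695,600),interpolation=2))
print([(rel(r["point"]),round(r["score"],2)) for r in spotter.pinpoint("roller","scene")[:2]])
E
```

```text
time: 12.63
tcp_pos: [0.6027, 0.034, 0.0496]
tool_rot: [-3.142, -0.0, 2.716]
wrist_force: [-0.3, -0.4, -0.0]
gripper_width: 0.999
gripper_force: 0.0
[110.9   1.6  49.6]
[(array([157.9,  -2.5,  61.9]), 0.77)]
```

View pics/s5.png

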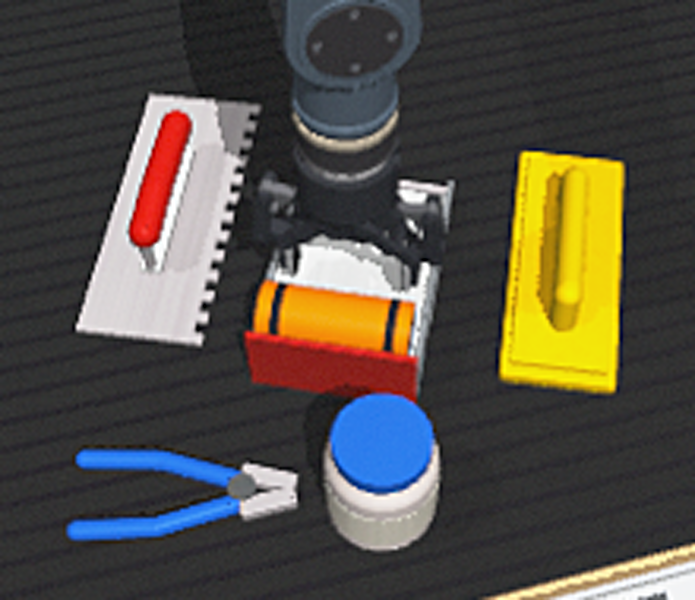

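The crop shows the roller at (332,318) lying against the red stop, with the fingertips separated behind it. The measured x is 158, against a seat at 157. I'll back off and rise.

```bash
python3 -m creep '[{"delta_pos":[0.2,0,0],"roll":0},{"delta_pos":[0.4,0,0],"roll":0},{"delta_pos":[0.4,0,-0.2],"roll":0},{"delta_pos":[0.2,0,-0.5],"roll":0},{"delta_pos":[0,0,-0.7],"roll":0},{"delta_pos":[0,0,-0.7],"roll":0},{"delta_pos":[0,0,-0.7],"roll":0},{"delta_pos":[0,0,-0.7],"roll":0},{"delta_pos":[0,0,-0.7],"roll":0},{"delta_pos":[0,0,-0.4],"roll":0},{"delta_pos":[0,0,0],"roll":0},{"delta_pos":[0,0,0],"roll":0},{"delta_pos":[0,0,0],"roll":0},{"delta_pos":[0,0,0],"roll":0}]'
python3 - <<'E'
from h import *
s=telemetry.get_obs(); print(rel(s["tcp_pos"]),s["wrist_force"])
for c in ["scene","wrist"]:
    optics.snapshot(c)
    print([(rel(r["point"]),round(r["score"],2)) for r in spotter.pinpoint("roller",c)[:2]])
E
```

```text
time: 13.9
tcp_pos: [0.5746, 0.0463, 0.163]
tool_rot: [-3.14, -0.003, 2.716]
wrist_force: [0.4, 0.3, -0.5]
gripper_width: 1.001
gripper_force: 0.0
[ 80.2   1.3 163. ] [ 0.38632065  0.33802548 -0.46388516]
[(array([156.9,  -0.8,  61.6]), 0.96)]
[(array([157.2,  -2.8,  61.5]), 0.81)]
```

```bash
python3 -c "
from bench import manip; print(manip.finish_job())"
```

```text
the job is handed in; nothing more can be done
None
```

The roller is resting in the trough against the red stop, measured within about 3 mm of its seat; the tools and jar look undisturbed, the robot is clear, and I handed the job in at about 14 s of the 42 s limit.

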